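# Press a headed bushing home in a bearing block

## Robot

A 7-joint arm with a two-finger parallel gripper is mounted at the origin on a cart in front of the work surface, level with it; the furniture and walls round the work are solid. World frame = base frame: x ahead of the robot, y to its left, z up, the work surface at z = 0. Lengths are in m, angles in rad, forces in N, time in s.
With the tool pointing down it reaches from about 0.425 to 0.925 m from the base axis. Payload 6.8 kg.
Tool frame: the origin (TCP) lies on the mounting face of the last link; the fingertips stand 173 mm ahead of it and the grasp point (between the pads) lies 155 mm ahead of it; z points along the fingers, y is the line along which they close (so a half turn about z gives the same grasp; the last joint's range is limited). The gripper opens to 85 mm and grips with 20 to 120 N. Pads are 22 mm wide; open, the fingers measure 114 mm over their backs; the gripper's body (76 mm by 85 mm) begins 54 mm behind the grasp point. The pads swing forward as they close: fully open they stand 13 mm farther back than shut.
Start: joints at [1.188, 0.477, 0.022, 1.555, -0.011, 1.109, -0.083], TCP at [0.183, -0.65, 0.405] pointing down, gripper open.
Joint ranges: [-2.96, 2.96], [-0.34, 2.1], [-1.41, 1.46], [0.24, 2.44], [-1.37, 4.51], [0.17, 1.92], [-2.96, 2.96]. Speed limits (rad/s): [2.39, 2.39, 3.14, 3.14, 3.14, 3.14, 3.14].

## Interface

Orientations are given as a unit quaternion [w, x, y, z].
In Python, from station import bot gives the robot as it stands. The module is installed in compiled form; this text tells all that it offers.
- The arm moves only by the shell command python3 -m pendant 'ROWS' [FORCE]. ROWS is JSON, a list of rows, each a list of 5 numbers: the finger opening in m, from 0 to 0.0854, then the shift along the tool's x, y, z in m, then the turn about the tool's z in degrees. In form: [[jaw, x, y, z, yaw], ...]. A call has 1 to 12 rows; each row shifts and turns the commanded pose from where the row before left it, along the tool's axes as they then stand; what a row does not reach is not made up. A row lasts 1/12 s, in which the tool goes at most 41.7 mm and 7.16 degrees, less where a joint would pass 70% of its speed; a pose out of reach is approached as far as the arm can. A call with a gripper value outside its range is refused whole. The fingers move at their own pace and stop on an object; FORCE is the grip in N (left out, the last holds). Time passes only in rows, so rows that do not move let the fingers close. It gives the time, the measured TCP pose, the force, the opening and the grip force at its end, in the units of the state.
- bot.get_obs(): the state, without advancing time (a new reading comes with each control period).
- bot.read_camera(name): name is "scene" or "side" or "wrist"; returns (picture, depth): 420x560x3 uint8, blue, green, red; 420x560 float32, m along the optical axis (not along the pixel's ray), 0 where there is no reading.
- bot.camera_model(name): a dict with "intrinsics" (3x3 intrinsics, pixels), "R" (3x3) and "t" (3): a world point X has camera coordinates R X + t. Camera axes: x right, y down, z forward; pixel columns grow to the right and rows downward; lengths in m; the calibration is good to about 2 mm. The wrist camera is an equidistant fisheye: a pixel r from the principal point sees the ray r / f radians off the axis. A picture is of the moment at which its call begins: read the wrist's pose just before it. camera_model takes no time and is no camera call; for the wrist camera it gives the pose at the moment of the call.
- bot.hand_in(): hands the job in; it is judged then, once.
Trained networks look in the newest picture that a camera, given by its name, has taken for a name from the list of things; names that differ only in an ending like _2 or _b are one class to them, and where a whole thing is asked for, a point or a joint stands for the part that bears it (a point fixed in the world has none). Each returns a list of dicts, best first, with "score" (0 to 1); they miss things now and then, are a little off and sometimes report something else, mostly with a low value. They report only what shows in the picture. A call takes as long as a camera call. They do not tell look-alikes from the thing itself.
- bot.boxes_of(name, camera): "at" ([column, row] in pixels, amid what is visible of it).
- bot.trace(name, camera): "mask" (420x560 bool, what is visible of it) and "at" ([column, row] in pixels, amid what is visible of it).
- bot.pinpoint(name, camera): "at" ([column, row] in pixels: a listed point, or the origin of a listed thing).
The state is a dict: "t": time; "q": joint angles; "joint_vel": joint speeds; "joint_torque": joint torques, N m; "eef_pos": TCP position; "tool_rot": TCP orientation; "contact_force": force on the tool from outside, world axes, zero at the start; "torque": the same for the moment, N m; "gripper_width": opening from 0.0 (shut) to 1.0 (fully open); "grasp_force": force on a finger pad.
Only numpy, scipy, OpenCV 4.12 (cv2) and the standard library are available. Lean on these libraries where they do the work, as an engineer would, in place of code of your own. Each camera call takes 0.05 s, during which the arm holds its last target. There are 200 camera calls.

## Task

Take the headed bronze bushing, find the bore of the bearing block with its shank and press it in until its shoulder bottoms flush on the block's top face. The bore grips part way down, so keep pressing steadily through that, but push gently and stop as soon as it is home (never over 60 N); leave the plain sleeve where it stands and let go of the bushing at the end.

Things in the scene. Friction and masses are not known exactly. Their poses are not given: they have to be found in the camera images.
- bushing: Loose bronze bushing, 150 g, upright on its shank. Round head 36 mm across, 24 mm tall, on a shank 24 mm across, 30 mm long; the shank's foot has a 2 mm high lead-in, 22 mm across at the end. The head's flat underside is the shoulder. Origin: centre of the shank's foot; z up to the head, shoulder at z = 30, top at z = 54 mm. Grasp the head across its 36 mm.
- base: Dark steel base plate 80 x 170 x 10 mm (x, y, z), fixed to the bench. Origin: centre of its underside; z up, y along its length. On it a grey metal bearing block, 62 x 62 mm, is bolted tight through slots and does not shift under the work; its flat top face is 46 mm above this origin. At its two y ends it has low feet with bolt heads up to 30 mm above the origin.
- block_top (a point): Point above the middle of the base plate, at the height of the block's top face; axes as the plate's. The upright round bore, 25.4 mm across with a 1.5 mm lead-in, is in the middle of the block. It lies on the plate's long centre line (x = 0 here) but, because of the slots, anywhere from y = -10 to +10 mm: this offset is not reported and differs each time; see it or feel for it.
- home (a point): On the plate's middle axis, 30 mm below the top face: height of the shank's foot when home. The bore is free for its first 14 mm; then the shank pushes a tight ring down ahead of it, with some 10 N friction (no spring), for 16 mm until the shoulder meets the face and the push rises sharply. All contact forces of bushing on block added up must stay below 60 N; 15 to 20 N is enough.
- sleeve: Plain bronze sleeve without head, 34 mm across, 24 mm hole, 40 mm tall, standing loose on the bench; not wanted, it does not fit. Origin: centre of its underside, z up.
Things that resemble listed ones, but are neither listed nor needed, are in the scene too. Leave any blue look-alike of the bushing alone.

How it is judged:
On the way:
1. the shank has entered the bore by at least 8 mm (z of bushing in the frame of base between 0.01 and 0.038 m and x of bushing in the frame of base between -0.004 and 0.004 m and y of bushing in the frame of base between -0.013 and 0.013 m and angle between bushing's own z axis and vertical below 0.2 rad).
At the end, for the whole second after the job is handed in: The bushing sits head up in the bore, tilted less than 0.06 rad, its shoulder within 1.5 mm of the block's top face, released and at rest (under 20 mm/s); the plain sleeve is within 30 mm of where it stood (z of bushing in the frame of base between 0.01 and 0.0175 m and x of bushing in the frame of base between -0.004 and 0.004 m and y of bushing in the frame of base between -0.013 and 0.013 m and angle between bushing's own z axis and vertical below 0.06 rad and linear speed of bushing below 0.02 m/s and distance of sleeve from where it was at the start of the episode below 0.03 m); the robot touches nothing.
It fails at once if bushing forced against the bearing block with more than 60 N (contact force between bushing and base above 60 N).
It fails at once if plain sleeve moved more than 30 mm (distance of sleeve from where it was at the start of the episode above 0.03 m).
It also fails if it takes over 61 s, if anything falls off the work surface, if the arm or the gripper's body presses on something with over 40 N, if the wrist force passes 120 N, or if a joint passes its speed limit or range.

## Working session

There is one attempt and no reset: what is moved stays moved. The work goes in short steps, Python scripts to look and compute and a shell command to move; the robot and the scene stay as the last step left them, time stands still between calls to the robot, and variables do not carry over. Pictures are saved under pics/ and viewed, at most 10 in all, crops included, and the job is handed in when it is done.

```bash
mkdir -p pics
cat > h.py <<'E'
import numpy as np,cv2
from station import bot
def cloud(d,m):
    K=np.array(m["intrinsics"]);R=np.array(m["R"]);t=np.array(m["t"])
    v,u=np.mgrid[:d.shape[0],:d.shape[1]]
    P=np.stack([(u-K[0,2])/K[0,0]*d,(v-K[1,2])/K[1,1]*d,d],-1)
    W=(P-t)@R; W[d<=0]=np.nan
    return W
E
python3 - <<'E'
from h import *
o=bot.get_obs();print(o["t"],o["eef_pos"],o["tool_rot"])
ims=[]
for c in("scene","side"):
    p,d=bot.read_camera(c);W=cloud(d,bot.camera_model(c));np.save(c+"W.npy",W);cv2.imwrite("pics/%s0.png"%c,p)
    for n in("bushing","base","sleeve"):
        for r in bot.trace(n,c)[:3]:
            q=W[r["mask"]];print(c,n,round(r["score"],2),np.round(r["at"]),r["mask"].sum(),np.nanpercentile(q,[3,50,97],axis=0).round(3).tolist())
    print([(r["score"],r["at"]) for r in bot.pinpoint("block_top",c)[:2]])
E
```

```text
0.0 [ 0.18310028 -0.64940217  0.40372275] [-9.01563329e-04  9.90574138e-01  1.36974562e-01 -1.84893112e-04]
scene bushing 0.78 [228. 192.] 416 [[0.501, 0.191, 0.001], [0.513, 0.2, 0.04], [0.542, 0.272, 0.055]]
scene base 0.74 [350. 267.] 3638 [[0.489, -0.175, 0.001], [0.53, -0.111, 0.021], [0.586, -0.023, 0.047]]
scene sleeve 0.89 [226. 225.] 378 [[0.434, 0.122, 0.004], [0.445, 0.13, 0.028], [0.463, 0.152, 0.041]]
[(0.8, [348.0, 246.5])]
side bushing 0.7 [301. 212.] 404 [[0.556, 0.111, 0.001], [0.57, 0.119, 0.038], [0.589, 0.146, 0.053]]
side bushing 0.55 [271. 199.] 404 [[0.502, 0.189, -0.004], [0.517, 0.198, 0.035], [0.544, 0.277, 0.053]]
side base 0.33 [301. 212.] 382 [[0.556, 0.111, 0.002], [0.57, 0.119, 0.038], [0.586, 0.141, 0.053]]
side sleeve 0.63 [243. 220.] 379 [[0.435, 0.12, 0.001], [0.45, 0.126, 0.024], [0.467, 0.151, 0.039]]
[]
```

View pics/scene0.png

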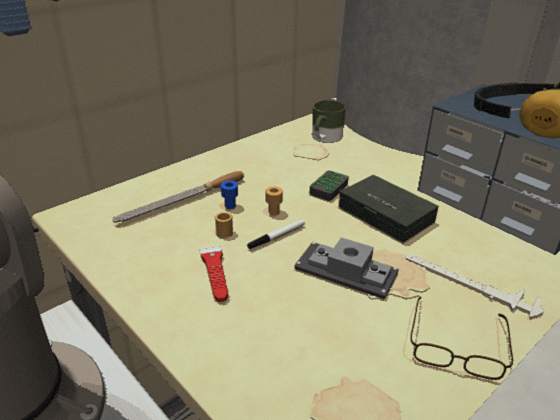

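View pics/side0.png

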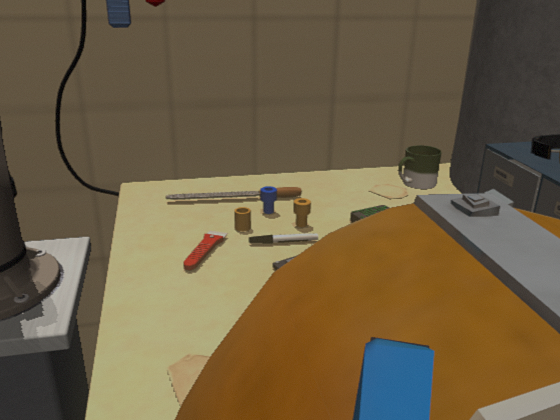

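The scene view shows the bronze bushing at (274,200), the blue look-alike at (230,195), the sleeve at (224,225) and the base at (350,265). In the side view the arm hides the base, with the bushing at (301,212).

Run:
```python
from h import *
for c in("scene","side"):
    W=np.load(c+"W.npy");x,y,z=np.moveaxis(W,-1,0)
    with np.errstate(all='ignore'):
        m=(abs(x-.575)<.04)&(abs(y-.12)<.04)&(z>.051)&(z<.058)
    (a,b),r=cv2.minEnclosingCircle(W[m][:,:2].astype(np.float32));print(c,"bush",m.sum(),a,b,r,W[m].mean(0))
W=np.load("sceneW.npy");x,y,z=np.moveaxis(W,-1,0)
for lo,hi,n in((.042,.051,"block"),(.007,.051,"all"),(.007,.0135,"plate")):
    m=(x>.47)&(x<.62)&(y>-.2)&(y<.0)&(z>lo)&(z<hi)
    print(n,m.sum(),W[m].mean(0),cv2.minAreaRect(W[m][:,:2].astype(np.float32)*1000), W[m][:,2].mean())
m=(x>.40)&(x<.50)&(y>.09)&(y<.18)&(z>.036)&(z<.05);print("sleeve",cv2.minEnclosingCircle(W[m][:,:2].astype(np.float32)))
im=cv2.imread("pics/scene0.png")[225:305,285:410];cv2.imwrite("pics/c1.png",cv2.resize(im,None,fx=6,fy=6,interpolation=cv2.INTER_CUBIC))
```

```text
scene bush 120 0.5720442533493042 0.12924174964427948 0.01860112138092518 [0.57139325 0.12895036 0.05334757]
side bush 76 0.5717945694923401 0.12954168021678925 0.018936606124043465 [0.57187025 0.12800973 0.05233816]
block 775 [ 0.54491391 -0.10261722  0.04539652] ((546.5316162109375, -101.03350830078125), (66.75806427001953, 62.804344177246094), 20.873563766479492) 0.04539652416816419
all 3291 [ 0.53611024 -0.10759811  0.02488653] ((543.7736206054688, -96.3906021118164), (82.62016296386719, 170.15174865722656), 21.291658401489258) 0.024886531618577172
plate 1043 [ 0.52699021 -0.10492741  0.00980864] ((543.7736206054688, -96.3906021118164), (82.62016296386719, 170.15174865722656), 21.291658401489258) 0.009808636027467715
sleeve ((0.449332594871521, 0.13808849453926086), 0.01860855333507061)
```

View pics/c1.png

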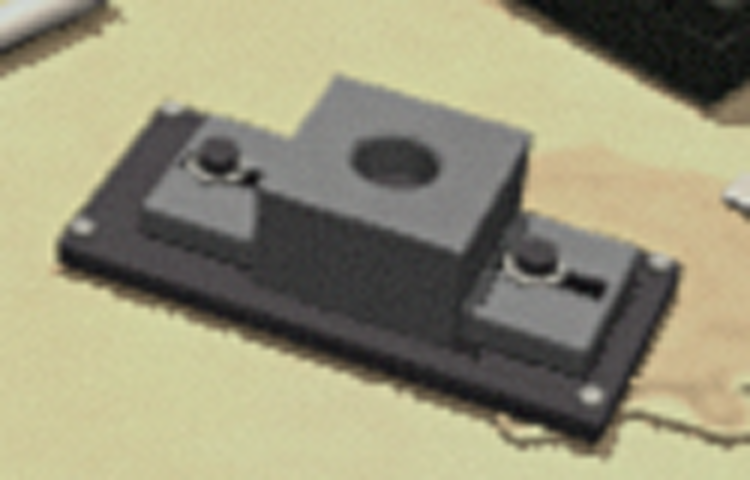

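The crop shows the bore in the block's top at scene pixel about (351,252), and the base yawed about 21°. I'll move over the block first so the wrist camera can see it.

```bash
python3 -m pendant '[[0.0854,0.0205,-0.018,0,0],[0.0854,0.0205,-0.018,0,0],[0.0854,0.0205,-0.018,0,0],[0.0854,0.0205,-0.018,0,0],[0.0854,0.0205,-0.018,0,0],[0.0854,0.0205,-0.018,0,0],[0.0854,0.0205,-0.018,0,0],[0.0854,0.0205,-0.018,0,0],[0.0854,0.0205,-0.018,0,0],[0.0854,0.0205,-0.018,0,0],[0.0854,0.0205,-0.018,0,0],[0.0854,0.0205,-0.018,0,0]]' 40
python3 -m pendant '[[0.0854,0.0205,-0.018,0,0],[0.0854,0.0205,-0.018,0,0],[0.0854,0.0205,-0.018,0,0],[0.0854,0.0205,-0.018,0,0],[0.0854,0.0205,-0.018,0,0],[0.0854,0.0205,-0.018,0,0],[0.0854,0.0205,-0.018,0,0],[0.0854,0.0205,-0.018,0,0],[0.0854,0.0205,-0.018,0,0],[0.0854,0.0205,-0.018,0,0],[0.0854,0.0205,-0.018,0,0],[0.0854,0,0,0,0],[0.0854,0,0,0,0]]'
python3 -m pendant '[[0.0854,0.0205,-0.018,0,0],[0.0854,0.0205,-0.018,0,0],[0.0854,0.0205,-0.018,0,0],[0.0854,0.0205,-0.018,0,0],[0.0854,0.0205,-0.018,0,0],[0.0854,0.0205,-0.018,0,0],[0.0854,0.0205,-0.018,0,0],[0.0854,0.0205,-0.018,0,0],[0.0854,0.0205,-0.018,0,0],[0.0854,0.0205,-0.018,0,0],[0.0854,0,0,0,0],[0.0854,0,0,0,0]]'
python3 - <<'E'
from h import *
o=bot.get_obs();print(o["t"],o["eef_pos"],o["tool_rot"],o["q"])
m=bot.camera_model("wrist");p,d=bot.read_camera("wrist");cv2.imwrite("pics/w1.png",p)
print(m["intrinsics"],-np.array(m["R"]).T@m["t"],m["R"])
E
```

```text
t: 1.5
eef_pos: [0.3618, -0.3739, 0.405]
tool_rot: [0.0, 0.991, 0.137, 0.0]
contact_force: [0.6, 0.6, -0.1]
gripper_width: 0.998
grasp_force: 0.0
t: 2.5
eef_pos: [0.5105, -0.1446, 0.4048]
tool_rot: [-0.0, 0.99, 0.139, 0.0]
contact_force: [-0.1, -0.5, 0.1]
gripper_width: 0.998
grasp_force: 0.0
2.5 [ 0.5104961  -0.14460947  0.40480407] [-1.46580124e-04  9.90332347e-01  1.38714688e-01  2.37797188e-04] [ 0.40042346  0.25684292 -0.28574186  1.88413993  0.08407867  1.01180605
 -1.21353129]
[[325.1922621    0.         285.63340333]
 [  0.         325.1922621  212.51774986]
 [  0.           0.           1.        ]] [ 0.5847321  -0.12381218  0.37410528] [[ 2.74346510e-01 -9.61630874e-01  2.35076804e-04]
 [-9.17146479e-01 -2.61581919e-01  3.00694588e-01]
 [-2.89095708e-01 -8.27101106e-02 -9.53720457e-01]]validation failed for argument at $...
```

View pics/w1.png

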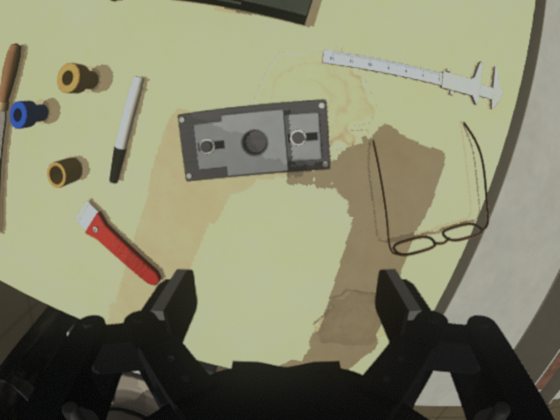

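The wrist view shows the bore at about (255,142), the bushing's head at (72,77) and the base corner bolts at (183,118), (321,105), (189,177) and (325,164).

```bash
cat >> h.py <<'E'
def wray(uv,m,z):
    K=np.array(m["intrinsics"]);R=np.array(m["R"]);t=np.array(m["t"])
    q=cv2.fisheye.undistortPoints(np.array(uv,float).reshape(-1,1,2),K,np.zeros(4))[:,0]
    D=np.c_[q,np.ones(len(q))]@R;c=-R.T@t
    return c+D*((z-c[2])/D[:,2])[:,None]
def sray(uv,m,z):
    K=np.array(m["intrinsics"]);R=np.array(m["R"]);t=np.array(m["t"])
    D=(np.linalg.inv(K)@np.c_[np.array(uv,float),np.ones(len(uv))].T).T@R;c=-R.T@t
    return c+D*((z-c[2])/D[:,2])[:,None]
def dark(im,c,w,thr):
    g=cv2.cvtColor(im,cv2.COLOR_BGR2GRAY);x,y=c;s=g[y-w:y+w+1,x-w:x+w+1]
    n,l,st,ce=cv2.connectedComponentsWithStats((s<thr).astype(np.uint8));k=l[w,w]
    return ce[k]+[x-w,y-w],st[k],int(np.median(s))
E
python3 - <<'E'
from h import *
im=cv2.imread("pics/w1.png");m=bot.camera_model("wrist")
for th in(60,70,80):
    c,st,md=dark(im,(255,142),20,th);print(th,c,st,md,wray([c],m,.046))
g=cv2.cvtColor(im,cv2.COLOR_BGR2GRAY);print(g[142,238:272],g[125:162,255])
co=wray([(183,118),(321,105),(325,164),(189,177)],m,.011);print("corners",co.round(4).tolist(),co.mean(0),np.linalg.norm(co-np.roll(co,1,0),axis=1))
e=cv2.imread("pics/scene0.png");ms=bot.camera_model("scene")
c,st,md=dark(e,(351,252),12,95);print(c,st,md,sray([c],ms,.046))
co=sray([(313.7,243),(395,268.7),(383.5,291),(298.8,262.8)],ms,.011);print("corners s",co.mean(0))
W=np.load("sceneW.npy")
# bushing head in wrist
p,d=bot.read_camera("wrist")
for r in bot.trace("bushing","wrist")[:3]:
    v,u=np.nonzero(r["mask"]);print("b",r["score"],r["at"],len(u),wray([(u.mean(),v.mean())],m,.05))
cv2.imwrite("pics/w1c.png",cv2.resize(p[50:110,45:115],None,fx=8,fy=8))
E
```

```text
60 [255.42111879 141.83783784] [   0    0   41   41 1591] 124 [[ 0.54794327 -0.10435077  0.046     ]]
70 [255.55744125 141.69321149] [   0    0   41   41 1532] 124 [[ 0.54812141 -0.10444615  0.046     ]]
80 [255.77587438 141.46538187] [   0    0   41   41 1401] 124 [[ 0.54840296 -0.10459995  0.046     ]]
[127 125 115  91  68  50  47  55  64  69  74  76  77  78  81  84  85  86
  85  86  87  86  86  85  84  84  84  81  76  94 120 136 140 139] [140 140 140 135 106  79  83  86  86  85  84  83  82  82  83  83  85  86
  85  80  79  76  75  75  73  74  70  55  51  63  86 107 122 125 125 125
 124]
corners [[0.5504, -0.0141, 0.011], [0.6037, -0.1607, 0.011], [0.5412, -0.1842, 0.011], [0.4849, -0.0364, 0.011]] [ 0.54507219 -0.09883391  0.011     ] [0.06919189 0.15595809 0.06675387 0.15812519]
[350.44444444 251.52525253] [ 5  8 14  8 99] 131 [[ 0.54585286 -0.1019514   0.046     ]]
corners s [ 0.5459998  -0.09695355  0.011     ]
b 0.81 [72.6, 76.6] 1006 [[0.57430266 0.11949705 0.05      ]]
b 0.61 [25.5, 112.2] 801 [[0.52216607 0.19209072 0.05      ]]
```

View pics/w1c.png

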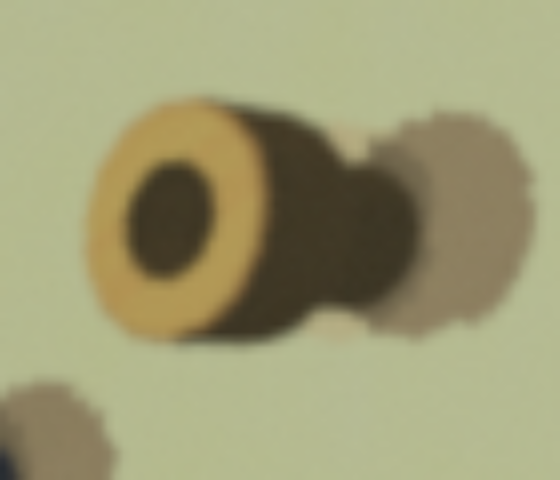

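The crop shows the bushing upright, with the centre of its head's top at about (67,77.5) in the wrist picture.

```bash
python3 -m pendant '[[0.0854,0.0112,-0.0205,0.01,0],[0.0854,0.0112,-0.0205,0.01,0],[0.0854,0.0112,-0.0205,0.01,0],[0.0854,0.0112,-0.0205,0.01,0],[0.0854,0.0112,-0.0205,0.01,0],[0.0854,0.0112,-0.0205,0.01,0],[0.0854,0.0112,-0.0205,0.01,0],[0.0854,0.0112,-0.0205,0.01,0],[0.0854,0.0112,-0.0205,0.01,0],[0.0854,0.0112,-0.0205,0.01,0],[0.0854,0.0112,-0.0205,0.01,0],[0.0854,0.0112,-0.0205,0.01,0]]'
python3 -m pendant '[[0.0854,0,0,0,0],[0.0854,0,0,0,0]]'
python3 - <<'E'
from h import *
m=bot.camera_model("wrist");p,d=bot.read_camera("wrist");cv2.imwrite("pics/w2.png",p)
for r in bot.trace("bushing","wrist")[:3]:
    mk=r["mask"]&(cv2.cvtColor(p,cv2.COLOR_BGR2HSV)[...,2]>130)
    cs,_=cv2.findContours(mk.astype(np.uint8),cv2.RETR_EXTERNAL,cv2.CHAIN_APPROX_NONE);c=max(cs,key=cv2.contourArea)[:,0]
    w=wray(c,m,.054)
    print(r["score"],r["at"],len(c),cv2.minEnclosingCircle(w[:,:2].astype(np.float32)))
o=bot.get_obs();print(o["tool_rot"],o["q"],o["eef_pos"])
E
```

```text
t: 3.65
eef_pos: [0.5728, 0.1263, 0.2842]
tool_rot: [0.0, 0.991, 0.136, 0.0]
contact_force: [0.3, -1.0, -0.1]
gripper_width: 0.997
grasp_force: 0.0
t: 3.82
eef_pos: [0.5723, 0.1271, 0.2841]
tool_rot: [0.0, 0.991, 0.137, -0.001]
contact_force: [0.2, -0.5, -0.1]
gripper_width: 0.998
grasp_force: 0.0
0.76 [280.5, 220.9] 112 ((0.5664432048797607, 0.1271543949842453), 0.015739120543003082)
0.75 [168.0, 256.9] 158 ((0.5197901725769043, 0.2082134485244751), 0.01715383492410183)
[ 6.31398035e-04  9.90733699e-01  1.35817236e-01 -1.33339523e-04] [-0.05758527  0.49513983 -0.3433113   1.8576047   0.22082505  0.82637766
 -1.81167412] [0.57260487 0.1251461  0.28476657]
```

View pics/w2.png

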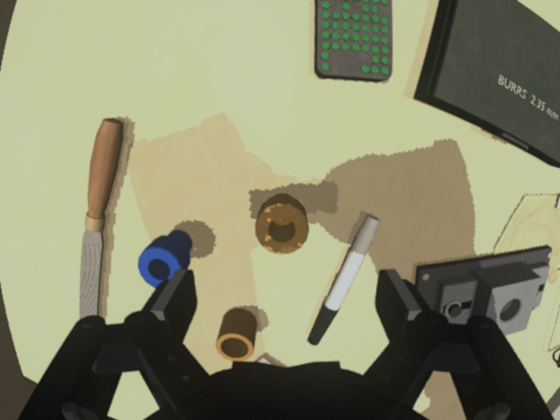

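The wrist view shows the bushing in shadow, with its head centre at about (281,226). The blue look-alike is at (160,265), clear of the left finger, and the sleeve is at (237,345).

```bash
python3 - <<'E'
from h import *
m=bot.camera_model("wrist");p=cv2.imread("pics/w2.png")
w=wray([(257,228),(308,228),(282,253),(281,227)],m,.054);print(w.round(4))
for r in bot.trace("bushing","wrist")[:1]:
    v,u=np.nonzero(r["mask"]);print(u.min(),u.max(),v.min(),v.max())
print(wray([(280,228)],m,.05))
E
python3 - <<'E'
import cv2;p=cv2.imread("pics/w2.png");cv2.imwrite("pics/w2c.png",cv2.resize(p[185:265,240:320],None,fx=7,fy=7,interpolation=cv2.INTER_CUBIC))
E
```

```text
[[0.5708 0.1434 0.054 ]
 [0.5798 0.1111 0.054 ]
 [0.5578 0.1228 0.054 ]
 [0.5757 0.1284 0.054 ]]
255 308 193 253
[[0.57343393 0.12850294 0.05      ]]
```

View pics/w2c.png

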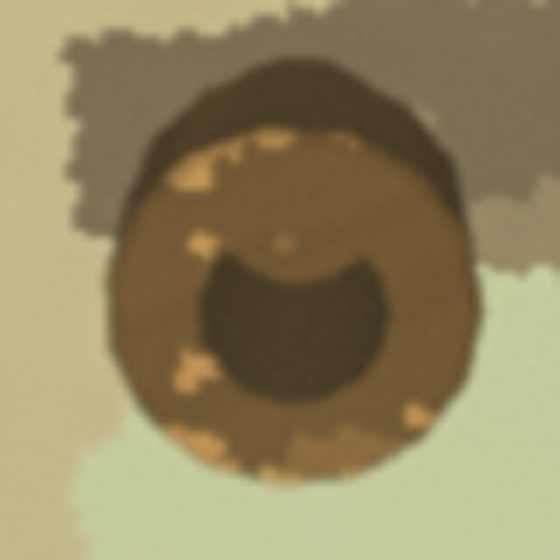

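The crop shows the head's top centred at about (282,228) in the wrist picture, within 2 mm of the scene and side estimate. I'll descend and grip.

```bash
python3 -m pendant '[[0.0854,0.0015,-0.0017,0.01,0],[0.0854,0,0,0.01,0],[0.0854,0,0,0.01,0],[0.0854,0,0,0.01,0],[0.0854,0,0,0.01,0],[0.0854,0,0,0.01,0],[0.0854,0,0,0.01,0],[0.0854,0,0,0.0092,0],[0.0854,0,0,0,0]]'
python3 -m pendant '[[0.034,0,0,0,0],[0.034,0,0,0,0],[0.034,0,0,0,0],[0.034,0,0,0,0],[0.034,0,0,0,0],[0.03,0,0,0,0],[0.03,0,0,0,0],[0.03,0,0,0,0],[0.03,0,0,0,0],[0.03,0,0,0,0],[0.03,0,0,0,0]]' 40
```

```text
t: 4.72
eef_pos: [0.5726, 0.1289, 0.2032]
tool_rot: [0.0, 0.991, 0.137, -0.002]
contact_force: [-0.8, 0.3, -0.6]
gripper_width: 1.001
grasp_force: 0.0
t: 5.63
eef_pos: [0.5738, 0.1292, 0.2063]
tool_rot: [-0.0, 0.991, 0.137, 0.001]
contact_force: [-0.7, 0.2, 6.1]
gripper_width: 0.407
grasp_force: 39.4
```

```bash
python3 -m pendant '[[0.03,0,0,-0.01,0],[0.03,0,0,-0.02,0],[0.03,0,0,-0.02,0],[0.03,0,0,-0.02,0],[0.03,0,0,-0.01,0],[0.03,0,0,0,0]]' 60
python3 -m pendant '[[0.03,-0.0044,0.0108,0,0],[0.03,-0.0088,0.0215,0,0],[0.03,-0.0088,0.0215,0,0],[0.03,-0.0088,0.0215,0,0],[0.03,-0.0088,0.0215,0,0],[0.03,-0.0088,0.0215,0,0],[0.03,-0.0088,0.0215,0,0],[0.03,-0.0088,0.0215,0,0],[0.03,-0.0088,0.0215,0,0],[0.03,-0.0088,0.0215,0,0],[0.03,-0.0044,0.0107,0,0],[0.03,0,0,0,0]]'
python3 - <<'E'
from h import *
o=bot.get_obs();print(o["eef_pos"],o["contact_force"])
m=bot.camera_model("wrist");p,d=bot.read_camera("wrist");cv2.imwrite("pics/w3.png",p)
ims=p
for c in("scene","side"):
    p,d=bot.read_camera(c);np.save(c+"W.npy",cloud(d,bot.camera_model(c)));cv2.imwrite("pics/%s3.png"%c,p)
s=cv2.imread("pics/scene3.png")[170:310,270:430]
cv2.imwrite("pics/v3.png",np.hstack([ims[130:420,150:420],cv2.resize(s,(331,290),interpolation=cv2.INTER_CUBIC)]))
E
```

```text
t: 6.13
eef_pos: [0.5741, 0.1293, 0.288]
tool_rot: [-0.0, 0.991, 0.137, 0.002]
contact_force: [1.5, -0.3, -1.1]
gripper_width: 0.4
grasp_force: 60.0
t: 7.13
eef_pos: [0.5456, -0.1058, 0.284]
tool_rot: [0.001, 0.991, 0.134, -0.002]
contact_force: [-0.6, -0.1, -3.0]
gripper_width: 0.397
grasp_force: 60.0
[ 0.54562638 -0.1058      0.284039  ] [-0.63011342 -0.10698512 -2.97358881]
```

View pics/v3.png

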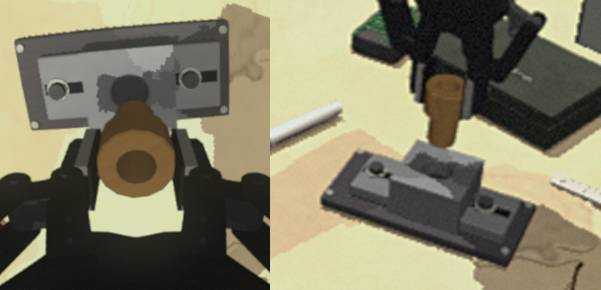

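The held bushing hangs upright: its head's top is at wrist pixel about (285,293), and the bore is seen past the shank at about (279,221).

```bash
python3 - <<'E'
from h import *
m=bot.camera_model("wrist");o=bot.get_obs();p=cv2.imread("pics/w3.png")
print(o["eef_pos"])
print("tcp axis at head z per camera rel:")
zt=o["eef_pos"][2]-.1515
print("head",wray([(285,293)],m,zt)," bore",wray([(279,221)],m,.046))
print("w1 bore later")
for r in bot.pinpoint("bushing","wrist")[:2]:print(r, wray([r["at"]],m,o["eef_pos"][2]-.2055))
for c in("scene","side"):
    W=np.load(c+"W.npy")
    x,y,z=np.moveaxis(W,-1,0);im=cv2.imread("pics/%s3.png"%c)
    hsv=cv2.cvtColor(im,cv2.COLOR_BGR2HSV);col=(hsv[...,1]>110)&(hsv[...,0]<25)
    base=col&(abs(x-.545)<.05)&(abs(y+.105)<.05)
    for a,b,n in((.08,.106,"shank"),(.112,.13,"head")):
        k=base&(z>a)&(z<b)
        if k.sum()<20:print(c,n,k.sum());continue
        from scipy.optimize import least_squares
        R0=.012 if n=="shank" else .018
        q=W[k][:,:2];s=least_squares(lambda v:np.hypot(*(q-v).T)-R0,q.mean(0)+[.01,0],loss="soft_l1",f_scale=.001)
        print(c,n,k.sum(),s.x,np.abs(s.fun).mean())
    if c=="scene":
        k=(abs(x-.5465)<.05)&(abs(y+.101)<.05)&(z>.042)&(z<.05);print(cv2.minAreaRect(W[k][:,:2].astype(np.float32)*1000))
g=cv2.cvtColor(p,cv2.COLOR_BGR2GRAY)
print("row218",g[218,250:310]);print("col279",g[190:240,279]);print("head row293",g[293,235:335])
E
python3 - <<'E'
import cv2;p=cv2.imread("pics/w3.png");q=p[190:335,235:335];cv2.imwrite("pics/w3c.png",cv2.resize(cv2.convertScaleAbs(q,alpha=1.5),None,fx=4,fy=4,interpolation=cv2.INTER_CUBIC))
E
```

```text
[ 0.54690743 -0.1006171   0.28495152]
tcp axis at head z per camera rel:
head [[ 0.54920692 -0.09991879  0.13345152]]  bore [[ 0.55069638 -0.09504078  0.046     ]]
w1 bore later
{'at': [280.2, 249.3], 'score': 0.89} [[ 0.54525052 -0.09796145  0.07945152]]
scene shank 136 [ 0.54520723 -0.10208267] 0.0008195376497880596
scene head 217 [ 0.54524861 -0.10354568] 0.002403745094773025
((546.87841796875, -100.82061767578125), (66.40806579589844, 63.169166564941406), 21.591533660888672)
side shank 88 [ 0.54607757 -0.10129299] 0.0009423261804495962
side head 167 [ 0.55031656 -0.10901239] 0.0027244868883515762
row218 [83 84 83 85 84 83 82 83 83 76 71 63 51 47 53 53 53 54 52 54 54 54 52 53
 54 53 54 52 53 51 51 52 53 53 51 54 54 53 55 52 53 53 53 52 53 51 50 54
 65 71 80 81 82 82 81 81 81 82 81 82]
col279 [145 145 143 142 142 141 142 142 142 142 140 140 140 128 103  72  55  54
  52  51  51  50  50  53  52  52  53  52  51  53  52  52  50  50  51  52
  49  50  49  48  51  57  60  63  61  61  64  62  61  60]
head row293 [ 72  69  59  41  37  33  32  32  30  33  31  45  79  99 102 101 100 102
 102 102 101 101 101 101 100 101 100  98  99  98  92  77  61  56  57  55
  59  58  57  60  61  62  61  61  62  63  63  63  64  64  64  62  62  64
  64  62  63  63  63  62  62  62  62  61  61  59  59  58  58  56  64  81
  95  97  97  96  96  97  97  96  96  96  95  95  97  96  97  96  96  78
  48  29  30  31  31  31  31  33  35  52]
```

View pics/w3c.png

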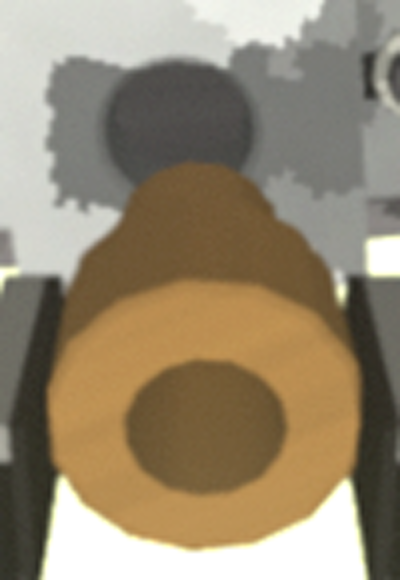

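The crop shows the bore at (280,221), the head's top at (286,293.5) and the foot just in front of the bore. The arm was still swinging when that was taken, so I'll measure again at rest.

```bash
python3 -m pendant '[[0.03,0,0,0,0],[0.03,0,0,0,0],[0.03,0,0,0,0]]'
cat > rel.py <<'E'
from h import *
o=bot.get_obs();m=bot.camera_model("wrist");p,d=bot.read_camera("wrist");m2=bot.camera_model("wrist")
print(o["eef_pos"],bot.get_obs()["eef_pos"],np.abs(np.array(m["t"])-m2["t"]).max())
cv2.imwrite("pics/w4.png",p);hsv=cv2.cvtColor(p,cv2.COLOR_BGR2HSV);g=hsv[...,2]
ez=.2850;br=((hsv[...,1]>110)&(hsv[...,0]<25)).astype(np.uint8)
def big(k,seed):
    n,l,st,ce=cv2.connectedComponentsWithStats(k.astype(np.uint8));j=l[seed[1],seed[0]];return l==j,st[j]
top,st=big(br&(g>125),(286,322));print("top",st)
v,u=np.nonzero(top);tc=(st[0]+st[2]/2-.5,st[1]+st[3]/2-.5)
al,s2=big(br,(286,322));print("bronze",s2)
dk,s3=big((hsv[...,1]<110)&(g<68),(280,212));print("bore",s3)
bc=(s3[0]+s3[2]/2-.5,s3[1]+s3[2]/2*.93-.5)
print("head",tc,wray([tc],m,ez-.1515),"bore",bc,wray([bc],m,.046))
f=(s2[0]+s2[2]/2,s2[1]);rows=np.nonzero(al[s2[1]+1])[0];print("foot far edge",rows.mean(),s2[1],wray([(rows.mean(),s2[1])],m,ez-.2055))
E
python3 rel.py
```

```text
t: 7.58
eef_pos: [0.5472, -0.1008, 0.2855]
tool_rot: [-0.0, 0.99, 0.138, 0.0]
contact_force: [0.7, 0.7, -2.4]
gripper_width: 0.396
grasp_force: 60.0
[ 0.54717023 -0.10076626  0.28553117] [ 0.54712949 -0.10100932  0.28552504] 5.705834561056666e-05
top [     0      0    560    420 233429]
bronze [ 246  231   80   96 5729]
bore [267 209  39  30 775]
head (np.float64(279.5), np.float64(209.5)) [[ 0.58515895 -0.08796678  0.1335    ]] bore (np.float64(286.0), np.float64(226.635)) [[ 0.54838993 -0.10114437  0.046     ]]
foot far edge 284.0 231 [[ 0.55722302 -0.0973969   0.0795    ]]
```

```bash
python3 -m pendant '[[0.03,0.0013,-0.0002,0.005,0],[0.03,0,0,0.006,0],[0.03,0,0,0.006,0],[0.03,0,0,0.006,0],[0.03,0,0,0.005,0],[0.03,0,0,0.003,0],[0.03,0,0,0,0],[0.03,0,0,0,0],[0.03,0,0,0,0]]'
python3 -m pendant '[[0.03,0,0,0.001,0],[0.03,0,0,0.001,0],[0.03,0,0,0.001,0],[0.03,0,0,0,0]]'
python3 -m pendant '[[0.03,0,0,0.001,0],[0.03,0,0,0.001,0],[0.03,0,0,0,0]]'
```

```text
t: 8.38
eef_pos: [0.5484, -0.1012, 0.2547]
tool_rot: [0.0, 0.991, 0.137, 0.0]
contact_force: [0.5, -0.3, -1.0]
gripper_width: 0.401
grasp_force: 60.0
t: 8.72
eef_pos: [0.5482, -0.1012, 0.2514]
tool_rot: [0.0, 0.991, 0.137, -0.0]
contact_force: [0.1, 0.2, -2.0]
gripper_width: 0.397
grasp_force: 60.0
t: 8.97
eef_pos: [0.5482, -0.1012, 0.2493]
tool_rot: [-0.0, 0.991, 0.137, -0.0]
contact_force: [0.4, -0.4, -2.0]
gripper_width: 0.4
grasp_force: 60.0
```

```bash
python3 -m pendant '[[0.03,0,0,0.001,0],[0.03,0,0,0.001,0],[0.03,0,0,0,0]]'
python3 -m pendant '[[0.03,0,0,0.001,0],[0.03,0,0,0.001,0],[0.03,0,0,0,0]]'
```

```text
t: 9.22
eef_pos: [0.5481, -0.1012, 0.2473]
tool_rot: [-0.0, 0.991, 0.137, -0.0]
contact_force: [0.0, -0.2, -2.5]
gripper_width: 0.399
grasp_force: 60.0
t: 9.47
eef_pos: [0.5482, -0.1012, 0.2453]
tool_rot: [-0.0, 0.991, 0.137, -0.0]
contact_force: [-0.2, 0.0, -1.5]
gripper_width: 0.398
grasp_force: 60.0
```

It has entered freely. I'll continue down.

```bash
python3 -m pendant '[[0.03,0,0,0.0015,0],[0.03,0,0,0.0015,0],[0.03,0,0,0,0]]'
python3 -m pendant '[[0.03,0,0,0.0015,0],[0.03,0,0,0.0015,0],[0.03,0,0,0,0]]'
python3 -m pendant '[[0.03,0,0,0.001,0],[0.03,0,0,0.001,0],[0.03,0,0,0,0]]'
```

```text
t: 9.72
eef_pos: [0.5481, -0.1011, 0.2422]
tool_rot: [-0.0, 0.991, 0.137, -0.0]
contact_force: [-0.0, -0.9, -2.8]
gripper_width: 0.399
grasp_force: 60.0
t: 9.97
eef_pos: [0.5481, -0.1011, 0.2392]
tool_rot: [-0.0, 0.991, 0.137, -0.0]
contact_force: [0.4, 0.3, -1.4]
gripper_width: 0.397
grasp_force: 60.0
t: 10.22
eef_pos: [0.5484, -0.1011, 0.2381]
tool_rot: [0.0, 0.991, 0.137, 0.0]
contact_force: [-1.2, -0.6, 3.8]
gripper_width: 0.399
grasp_force: 60.8
```

The ring was met at a TCP height of about 0.2385, so home is at about 0.2225.

```bash
for i in 1; do python3 -m pendant '[[0.03,0,0,0.001,0],[0.03,0,0,0.001,0],[0.03,0,0,0.001,0]]'; done
python3 -m pendant '[[0.03,0,0,0.001,0],[0.03,0,0,0.001,0],[0.03,0,0,0.001,0]]'
python3 -m pendant '[[0.03,0,0,0.001,0],[0.03,0,0,0.001,0],[0.03,0,0,0.001,0]]'
```

```text
t: 10.47
eef_pos: [0.5485, -0.101, 0.2356]
tool_rot: [0.0, 0.991, 0.137, 0.0]
contact_force: [-3.6, -0.8, 9.5]
gripper_width: 0.399
grasp_force: 61.0
t: 10.72
eef_pos: [0.5485, -0.1011, 0.2326]
tool_rot: [0.0, 0.991, 0.137, 0.0]
contact_force: [-2.8, 1.4, 8.9]
gripper_width: 0.4
grasp_force: 61.0
t: 10.97
eef_pos: [0.5485, -0.1011, 0.2296]
tool_rot: [0.0, 0.991, 0.137, 0.0]
contact_force: [-2.9, 0.5, 9.4]
gripper_width: 0.399
grasp_force: 61.0
```

```bash
python3 -m pendant '[[0.03,0,0,0.001,0],[0.03,0,0,0.001,0],[0.03,0,0,0.001,0]]'
python3 -m pendant '[[0.03,0,0,0.001,0],[0.03,0,0,0.001,0],[0.03,0,0,0,0]]'
python3 -m pendant '[[0.03,0,0,0.0005,0],[0.03,0,0,0,0]]'
python3 -m pendant '[[0.03,0,0,0.0005,0],[0.03,0,0,0,0]]'
```

```text
t: 11.22
eef_pos: [0.5485, -0.101, 0.2266]
tool_rot: [0.0, 0.991, 0.137, 0.0]
contact_force: [-3.0, 0.6, 9.8]
gripper_width: 0.402
grasp_force: 61.0
t: 11.47
eef_pos: [0.5484, -0.101, 0.2244]
tool_rot: [0.0, 0.991, 0.137, 0.0]
contact_force: [-3.1, 0.5, 6.7]
gripper_width: 0.397
grasp_force: 60.9
t: 11.63
eef_pos: [0.5484, -0.1011, 0.2239]
tool_rot: [0.0, 0.991, 0.137, 0.0]
contact_force: [-1.8, 0.0, 7.8]
gripper_width: 0.396
grasp_force: 61.0
t: 11.8
eef_pos: [0.5484, -0.101, 0.2235]
tool_rot: [0.0, 0.991, 0.137, 0.0]
contact_force: [-2.7, 0.3, 7.0]
gripper_width: 0.398
grasp_force: 61.0
```

```bash
python3 -m pendant '[[0.03,0,0,0.0005,0],[0.03,0,0,0,0]]'
python3 -m pendant '[[0.03,0,0,0.0005,0],[0.03,0,0,0,0]]'
python3 -m pendant '[[0.03,0,0,0.0004,0],[0.03,0,0,0,0]]'
```

```text
t: 11.97
eef_pos: [0.5484, -0.101, 0.223]
tool_rot: [0.0, 0.991, 0.137, 0.0]
contact_force: [-3.5, 0.8, 8.3]
gripper_width: 0.4
grasp_force: 61.0
t: 12.13
eef_pos: [0.5484, -0.1011, 0.2226]
tool_rot: [0.0, 0.991, 0.137, 0.0]
contact_force: [-3.1, 1.7, 9.1]
gripper_width: 0.398
grasp_force: 61.1
t: 12.3
eef_pos: [0.5485, -0.101, 0.2225]
tool_rot: [0.0, 0.991, 0.137, 0.0]
contact_force: [-4.1, 0.4, 12.8]
gripper_width: 0.398
grasp_force: 61.7
```

Force is rising and motion is stalling, so the shoulder has met the face. I'll confirm with small steps.

```bash
python3 -m pendant '[[0.03,0,0,0.0003,0],[0.03,0,0,0,0],[0.03,0,0,0,0]]'
```

```text
t: 12.55
eef_pos: [0.5485, -0.101, 0.2225]
tool_rot: [0.0, 0.991, 0.137, 0.0]
contact_force: [-6.7, 1.0, 15.2]
gripper_width: 0.396
grasp_force: 61.9
```

Home: 15 N with no further motion. I'll release and retreat.

```bash
python3 -m pendant '[[0.045,0,0,0,0],[0.06,0,0,0,0],[0.08,0,0,0,0],[0.08,0,0,0,0],[0.08,0,0,0,0],[0.08,0,0,0,0],[0.08,0,0,0,0]]'
python3 -m pendant '[[0.08,0,0,-0.006,0],[0.08,0,0,-0.015,0],[0.08,0,0,-0.02,0],[0.08,0,0,-0.02,0],[0.08,0,0,-0.02,0],[0.08,0,0,-0.02,0],[0.08,0,0,-0.01,0],[0.08,0,0,0,0],[0.08,0,0,0,0],[0.08,0,0,0,0]]'
python3 - <<'E'
from h import *
p,d=bot.read_camera("scene");W=cloud(d,bot.camera_model("scene"));x,y,z=np.moveaxis(W,-1,0)
k=(abs(x-.547)<.03)&(abs(y+.102)<.03)&(z>.06)&(z<.1);q=W[k]
print(k.sum(),np.percentile(q[:,2],[50,90,98]))
t=q[q[:,2]>.065];A=np.c_[t[:,:2]-t[:,:2].mean(0),np.ones(len(t))];print("plane",np.linalg.lstsq(A,t[:,2],rcond=None)[0],t.mean(0))
k=(abs(x-.45)<.05)&(abs(y-.138)<.05)&(z>.036)&(z<.05);print("sleeve",cv2.minEnclosingCircle(W[k][:,:2].astype(np.float32)))
E
```

```text
t: 13.13
eef_pos: [0.5482, -0.1012, 0.2207]
tool_rot: [-0.0, 0.991, 0.137, -0.0]
contact_force: [-0.1, -0.8, -0.2]
gripper_width: 0.936
grasp_force: 0.0
t: 13.97
eef_pos: [0.5477, -0.1012, 0.3307]
tool_rot: [-0.0, 0.991, 0.137, -0.001]
contact_force: [0.3, 0.2, -0.6]
gripper_width: 0.936
grasp_force: 0.0
280 [0.06872017 0.07055209 0.0713249 ]
plane [0.01606184 0.02148338 0.06893561] [ 0.54500488 -0.1019186   0.06893561]
sleeve ((0.4495713710784912, 0.1381886601448059), 0.017607124522328377)
```

The head's top is at about 0.0695 m after bias correction (expected 0.070), level, and the sleeve hasn't moved.

```bash
python3 -c "
from station import bot
print(bot.hand_in())"
```

```text
the job is handed in; nothing more can be done
None
```

The bushing is pressed home with its shoulder flush on the block and released; the push showed about 15 N at the end, the sleeve didn't move, and the job is handed in, though the station returned no verdict.

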